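# Open both doors of the honey display case

## Robot

A 6-joint arm with a two-finger parallel gripper is mounted at the origin on the work surface. World frame = base frame: x ahead of the robot, y to its left, z up, the work surface at z = 0. Lengths are in m, angles in rad, forces in N, time in s.
With the tool pointing down it reaches from about 0.35 to 0.775 m from the base axis. Payload 5.5 kg.
Tool frame: the origin (TCP) lies at the very end of the fingers, on their centre line; the grasp point (between the pads) lies 19 mm behind it; z points along the fingers, y is the line along which they close (so a half turn about z gives the same grasp; the last joint's range is limited). The gripper opens to 85 mm and grips with 20 to 120 N. Pads are 22 mm wide; open, the fingers measure 114 mm over their backs; the gripper's body (76 mm by 85 mm) begins 54 mm behind the grasp point. The pads swing forward as they close: fully open they stand 13 mm farther back than shut.
Start: joints at [1.161, 0.313, 0.046, 1.304, 0, 1.431], TCP at [0.153, 0.554, 0.231] pointing down, gripper open.
Joint ranges: [-2.76, 2.76], [-0.86, 1.69], [-1.03, 1.26], [-2.2, 2.34], [-1.47, 1.5], [-3.14, 3.14]. Speed limits (rad/s): [2.57, 2.57, 3.14, 3.14, 3.14, 3.14].

## Interface

Orientations are given as a unit quaternion [w, x, y, z].
In Python, from workcell import env, cams, ticket, spotter gives the robot as it stands.
- The arm moves only by the tool jog_arm, never from a script. Its argument "increments" is a list that holds one entry, the list of rows, each a list of 7 numbers: the shift along the tool's x, y, z in units of 0.25 m (1.0 is 0.25 m), then the turn, a rotation vector about the tool's x, y, z in units of 180 degrees (1.0 is 180 degrees), then the closure in counts, from 0 (fully open) to 255 (shut). A call has 1 to 20 rows; each row shifts and turns the commanded pose from where the row before left it, along the tool's axes as they then stand; what a row does not reach is not made up. A row lasts 1/10 s, in which the tool goes at most 50 mm and 8.59 degrees, less where a joint would pass 70% of its speed; a pose out of reach is approached as far as the arm can. A call with a number of a shift or a turn outside -1 to 1 is refused whole. A call with a gripper value outside its range is refused whole. The fingers move at their own pace and stop on an object; "force" is the grip in N (left out, the last holds). Time passes only in rows, so rows that do not move let the fingers close. It gives the time, the measured TCP pose, the force, the opening and the grip force at its end, in the units of the state.
- env.get_state(): the state, without advancing time (a new reading comes with each control period).
- cams.read_camera(name): name is "scene" or "top"; returns a dict with "pixels" (480x640x3 uint8, red, green, blue), "fx", "fy", "cx", "cy" (pixels), "xyz" and "attitude" of the camera in the world. Camera axes: x right, y down, z forward; pixel columns grow to the right and rows downward; lengths in m; the calibration is good to about 2 mm. A picture is of the moment at which its call begins. There is no depth.
- ticket.hand_in(): hands the job in; it is judged then, once.
Trained networks look in the newest picture that a camera, given by its name, has taken for a name from the list of things; names that differ only in an ending like _2 or _b are one class to them, and where a whole thing is asked for, a point or a joint stands for the part that bears it (a point fixed in the world has none). Each returns a list of dicts, best first, with "conf" (0 to 1); they miss things now and then, are a little off and sometimes report something else, mostly with a low value. They report only what shows in the picture. A call takes as long as a camera call.
- spotter.find_in(target, camera): "uv" ([column, row] in pixels, amid what is visible of it).
- spotter.cut_out(target, camera): "region" (480x640 bool, what is visible of it) and "uv" ([column, row] in pixels, amid what is visible of it).
- spotter.landmark_of(target, camera): "uv" ([column, row] in pixels: a listed point, or the origin of a listed thing).
The state is a dict: "clock": time; "joint_pos": joint angles; "qvel": joint speeds; "tau": joint torques, N m; "tcp_pos": TCP position; "orientation": TCP orientation; "wrist_force": force on the tool from outside, world axes, zero at the start; "ft_torque": the same for the moment, N m; "finger_gap": finger opening in m; "grip_force": force on a finger pad.
Only numpy, scipy, OpenCV 4.12 (cv2) and the standard library are available. Lean on these libraries where they do the work, as an engineer would, in place of code of your own. Each camera call takes 0.05 s, during which the arm holds its last target. There are 200 camera calls.

## Task

Open up the honey display case for restocking: turn the brass turn button off the latched door and swing that door wide open, then draw the bolt of the other door, which its cover strip was overlapping, and swing that one wide open too. Leave both doors standing open, square to the case or farther, and leave the jars and the cup on the case and the counter where they stand.

Things in the scene. Friction and masses are not known exactly. Their poses are not given: they have to be found in the camera images.
- case: countertop display case of brown wood and glass, fixed to the counter, 360 wide (y) x 190 deep (x) x 300 high, two doors on its -x side. Origin: centre of the carcass's underside, on the counter; x points from the door side to the glass front, y to the left seen from the door side, z up. The solid top is 20 thick (280 to 300 high), its front edge at x = -115
- turn_button (a joint): angle (rad) of the brass turn button about a level axis along the case's x: a bar 60 mm long, 12 wide, 17 thick over the thumb rib on its upper half. 0 is upright: it hangs 34 below its pivot, over the latched door, and holds it shut; past about 1.35 either way it clears the door. Positive: its top moves towards the case's -y. Range -1.6 to 1.6; 1 to 2 N at its top turns it; stays where left
- button_pivot (a point): pivot of the turn button, middle of its thickness, fixed to the case: case frame (-122, -85, 291) mm. Axes as case
- button_top (a point): top end of the turn button, 26 mm above the pivot when upright, so 17 mm above the case's top; about the middle of its thickness (17 mm, along x)
- latched_leaf (a joint): opening angle (rad) of the latched door, the one on the case's -y side: 0 shut, grows as it opens towards -x, stop at 1.9. Wood frame and glass, 179 mm wide, 18 thick, from 38 to 275 high, front face at x = -113. Its cover strip, 30 wide, 8 thick, laps 15 over the front of the other door. Stiff hinge: stays where left, needs 1 N at its pull
- latched_hinge (a point): on the hinge axis of the latched door, 270 mm above the counter; case frame (-95, -180, 270) mm. It turns with the door; with the door shut its axes are those of the case
- latched_pull (a point): top end of the latched door's pull, on the axis of the bar: upright round steel bar, 10 mm in diameter, 140 long (130 to 270 mm above the counter), axis 40 mm in front of the door's face. Two posts join it to the door 35 mm from its ends, so its top 30 mm can be gripped from any side. Shut: case frame (-153, -30, 270) mm
- bolt (a joint): travel (m) of the barrel bolt on the front of the covered door: 0 shot (up), 0.022 fully drawn (down). Its 8 mm upright rod enters a steel keeper on the front edge of the top and holds the door; from 0.011 on it is free of it. It slides stiffly, about 3 N, and stays where it is left
- bolt_knob (a point): centre of the bolt's brass ball knob, 18 mm in diameter, on a level 8 mm stem, 34 mm in front of the door's face; press it down to draw the bolt. Door shut and bolt shot: case frame (-147, 100, 262) mm. The keeper above it stands out 17 mm from the door's face
- covered_leaf (a joint): opening angle (rad) of the covered door, on the case's +y side: 0 shut, grows as it opens towards -x, stop at 1.9. Same size and stiff hinge. It cannot open while the other door's cover strip lies over it or its bolt is shot
- covered_hinge (a point): on the hinge axis of the covered door, 270 mm above the counter; case frame (-95, 180, 270) mm. It turns with the door; with the door shut its axes are those of the case
- covered_pull (a point): top end of the covered door's pull, a bar like the other. Shut: case frame (-153, 40, 270) mm
- honey_left: honey jar with a yellow lid, 64 mm across, 95 high, standing loose on the case's top near its +y end; origin at its underside's centre; to be left alone
- honey_right: honey jar with a black lid, 64 mm across, 95 high, standing loose on the case's top near its -y end; origin as before; to be left alone
- honey_front: light honey jar with a yellow lid, 60 mm across, 85 high, on the counter in front of the case, just outside both doors' sweep; to be left alone
- spice_a: spice jar with a red lid, 58 mm across, 110 high, on the counter well to one side; to be left alone
- spice_b: spice jar like spice_a; to be left alone
- spice_c: spice jar like spice_a; to be left alone
- tasting_cup: white cup, 72 mm across, 75 high, on the counter well to one side; to be left alone

How it is judged:
On the way, in this order (a step that is already met when the one before it is completed fails the run):
1. the latched door stands wide open while the covered one is still shut (value of joint latched_leaf above 1.35 rad and value of joint covered_leaf below 0.3 rad), for 0.2 s.
2. the bolt is drawn and the covered door comes free (value of joint covered_leaf above 0.4 rad), for 0.1 s.
At the end, for the whole second after the job is handed in: Both doors stand at rest, open by more than 1.35 rad (77 degrees); every jar and the cup stands upright within 30 mm of where it stood (value of joint each of latched_leaf, covered_leaf above 1.35 rad and velocity of joint latched_leaf between -0.05 and 0.05 rad/s and velocity of joint covered_leaf between -0.05 and 0.05 rad/s); the robot touches nothing.
It fails at once if a jar on the case or in front of it is pushed more than 30 mm or tipped (distance of any of honey_left, honey_right, honey_front from where it was at the start of the episode above 0.03 m or angle between any of honey_left, honey_right, honey_front's own z axis and vertical above 0.4 rad).
It fails at once if a spice jar or the cup at the side is pushed more than 30 mm or tipped (distance of any of spice_a, spice_b, spice_c, tasting_cup from where it was at the start of the episode above 0.03 m or angle between any of spice_a, spice_b, spice_c, tasting_cup's own z axis and vertical above 0.4 rad).
It also fails if it takes over 62 s, if anything falls off the work surface, if the arm or the gripper's body presses on something with over 40 N, if the wrist force passes 120 N, or if a joint passes its speed limit or range.

## Working session

There is one attempt and no reset: what is moved stays moved. The work goes in short steps, Python scripts to look and compute and a tool call to move; the robot and the scene stay as the last step left them, time stands still between calls to the robot, and variables do not carry over. Pictures are saved under pics/ and viewed, at most 10 in all, crops included, and the job is handed in when it is done.

Besides the shell and the picture viewer there is one more tool, called after "Request:" by a JSON object that holds its "op" and its "data", one argument or row to a line. jog_arm: Moves the arm, as the interface text tells. Shifts and turns lie within -1 to 1; 1 stands for 0.25 m of shift or 180 degrees of turn. Its arguments: {"type":"object","properties":{"increments":{"type":"array"},"force":{"type":"number"}},"required":["increments"]}

```bash
mkdir -p pics; ls; cat > h.py <<'E'
import numpy as np,cv2
from scipy.spatial.transform import Rotation as R
from workcell import env,cams,ticket,spotter
E
python3 - <<'E'
from h import *
s=env.get_state();print({k:np.round(v,3) for k,v in s.items()})
for n in ["scene","top"]:
    c=cams.read_camera(n);print(n,c["fx"],c["fy"],c["cx"],c["cy"],c["xyz"],c["attitude"])
    cv2.imwrite(f"pics/{n}0.png",c["pixels"][:,:,::-1])
    for t in ["case","button_pivot","button_top","latched_hinge","latched_pull","bolt_knob","covered_hinge","covered_pull","honey_left","honey_right","honey_front","spice_a","tasting_cup"]:
        print(t,[(np.round(d["uv"],1).tolist(),round(d["conf"],2)) for d in spotter.landmark_of(t,n)[:3]])
E
```

```text
pics
{'clock': np.float64(0.0), 'joint_pos': array([1.161, 0.314, 0.045, 1.304, 0.   , 1.431]), 'qvel': array([-0.001, -0.   ,  0.   , -0.001,  0.001,  0.   ]), 'tau': array([-1.0000e-03, -4.8062e+01,  2.9854e+01,  1.9000e-02, -0.0000e+00,
        0.0000e+00]), 'tcp_pos': array([0.153, 0.554, 0.23 ]), 'orientation': array([-0.   ,  0.134,  0.991, -0.001]), 'wrist_force': array([-0.18 ,  0.108,  0.397]), 'ft_torque': array([-0.007,  0.008, -0.006]), 'grip_force': np.float64(0.0), 'finger_gap': np.float64(0.085)}
scene 506.5419291928205 506.5419291928205 319.00918354575947 236.5606951566426 [ 1.24141284 -0.74117922  1.22889284] [-0.34292283  0.87017082  0.3315324  -0.12366463]
case [([380.8, 198.0], 0.51)]
button_pivot [([298.3, 229.3], 0.82), ([340.9, 251.7], 0.16)]
button_top [([294.6, 224.8], 0.49)]
latched_hinge [([287.5, 266.9], 0.81), ([252.3, 260.8], 0.7)]
latched_pull []
bolt_knob [([295.9, 231.6], 0.69), ([316.6, 192.3], 0.51), ([380.7, 198.3], 0.49)]
covered_hinge []
covered_pull [([308.5, 201.8], 0.53)]
honey_left [([376.6, 195.4], 0.61)]
honey_right [([342.5, 251.4], 0.63),
[... 189 characters left out ...]
257417625653 482.87257417625653 316.0029361068251 245.91515291929284 [ 0.39253476 -0.02509173  1.74061681] [ 0.04678037 -0.69607768  0.71535587 -0.03941361]
case []
button_pivot [([348.4, 230.3], 0.6)]
button_top [([345.3, 228.2], 0.5)]
latched_hinge [([372.5, 212.6], 0.97)]
latched_pull [([333.8, 243.2], 0.98), ([337.8, 184.5], 0.36)]
bolt_knob [([292.6, 256.1], 0.58)]
covered_hinge [([259.9, 245.0], 0.96), ([309.9, 255.1], 0.25)]
covered_pull [([312.1, 252.5], 0.56)]
honey_left [([269.6, 203.9], 0.61)]
honey_right [([339.8, 182.8], 0.58)]
honey_front [([340.6, 297.7], 0.81)]
spice_a [([453.6, 295.4], 0.78), ([441.8, 244.1], 0.76), ([180.2, 257.6], 0.6)]
tasting_cup [([172.4, 305.0], 0.59)]
```

View pics/scene0.png

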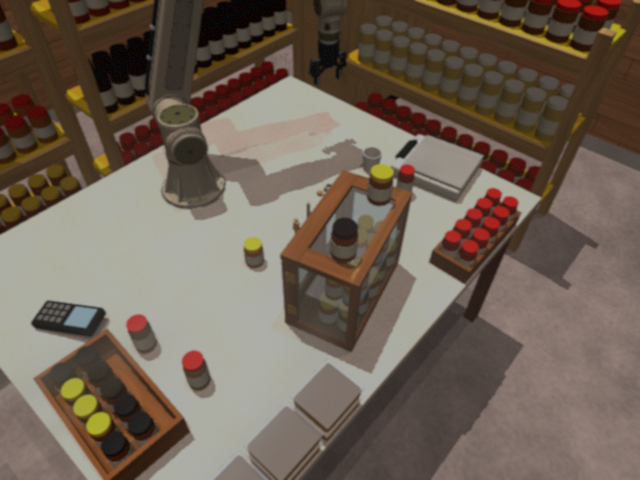

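View pics/top0.png

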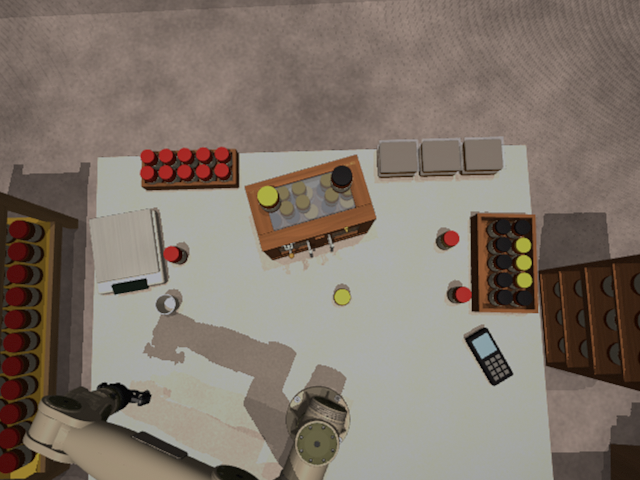

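The scene picture shows the case in the middle, with its doors on the robot's side and the pulls at about (308,212). The top view shows the case yawed by about 15°, with corners near (247,186), (357,156), (375,213) and (268,257). The light honey jar stands in front at (342,297). Next I fit the case pose.

```bash
cat >> h.py <<'E'
from scipy.optimize import least_squares
def rot(q): return R.from_quat(np.r_[q[1:],q[0]])
def proj(c,P):
    p=rot(c["attitude"]).inv().apply(np.atleast_2d(P)-c["xyz"])
    return np.c_[c["fx"]*p[:,0]/p[:,2]+c["cx"],c["fy"]*p[:,1]/p[:,2]+c["cy"]]
def ray(c,uv,z):
    d=rot(c["attitude"]).apply([(uv[0]-c["cx"])/c["fx"],(uv[1]-c["cy"])/c["fy"],1]); return np.array(c["xyz"])+d*(z-c["xyz"][2])/d[2]
def case2w(p,P): return R.from_euler('z',p[2]).apply(np.atleast_2d(P))+[p[0],p[1],0]
E
python3 - <<'E'
from h import *
ct=cams.read_camera("top");cs=cams.read_camera("scene")
M=lambda *a:np.array(a)/1000
T=[(M(-122,-85,291),(348.4,230.3)),(M(-122,-85,317),(345.3,228.2)),(M(-95,-180,270),(372.5,212.6)),(M(-153,-30,270),(333.8,243.2)),(M(-147,100,262),(292.6,256.1)),(M(-95,180,270),(259.9,245)),(M(-153,40,270),(312.1,252.5))]
S=[(M(-122,-85,291),(298.3,229.3)),(M(-122,-85,317),(294.6,224.8)),(M(-95,-180,270),(287.5,266.9)),(M(-153,40,270),(308.5,201.8))]
def f(p): return np.r_[(proj(ct,case2w(p,[a for a,_ in T]))-[b for _,b in T]).ravel(),(proj(cs,case2w(p,[a for a,_ in S]))-[b for _,b in S]).ravel()]
r=least_squares(f,[.55,0,.25],loss='soft_l1')
print(r.x,np.round(f(r.x).reshape(-1,2),1).tolist())
# outline check top corners
K=[M(-115,-180,300),M(-115,180,300),M(95,180,300),M(95,-180,300)]
print(proj(ct,case2w(r.x,K)).round(1).tolist(),proj(cs,case2w(r.x,K)).round(1).tolist())
for n,uv,z in [("left",(269.6,203.9),.3),("right",(339.8,182.8),.3),("front",(340.6,297.7),0)]:print(n,ray(ct,uv,z))
for n,uv,z in [("left",(376.6,195.4),.3),("right",(342.5,251.4),.3),("front",(255.2,258.9),0)]:print(n,ray(cs,uv,z))
for k,i in [('t',ct),('s',cs)]:
    u=proj(i,case2w(r.x,[M(-150,0,270)]))[0].astype(int)
    h=50;a=i["pixels"][u[1]-h:u[1]+h,u[0]-67:u[0]+67,::-1]
    cv2.imwrite(f"pics/{k}c.png",cv2.resize(a,(800,600),interpolation=2))
    print(u)
E
```

```text
[0.71479971 0.00591674 0.26643642] [[-1.3, -1.3], [2.3, -0.6], [1.1, 0.4], [-1.1, 1.6], [-1.0, -0.7], [1.8, 1.5], [-1.3, -1.1], [-2.3, 1.6], [1.1, -1.0], [0.2, -1.3], [-1.0, 1.1]]
[[376.6, 217.3], [262.3, 251.7], [243.4, 186.3], [355.9, 152.9]] [[280.0, 254.8], [341.7, 169.2], [411.7, 191.8], [360.1, 286.1]]
left [0.70199758 0.12527357 0.3       ]
right [ 0.76134321 -0.09019891  0.3       ]
front [ 0.41682111 -0.09289759  0.        ]
left [0.69674382 0.12829447 0.3       ]
right [ 0.7564459  -0.08842731  0.3       ]
front [ 0.41435251 -0.08731644  0.        ]
[323 246]
[301 212]
```

View pics/tc.png

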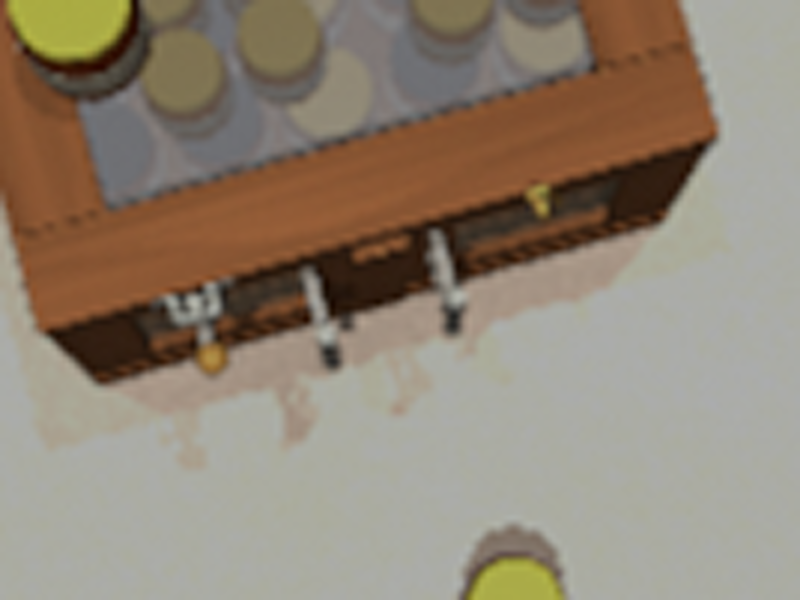

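View pics/sc.png

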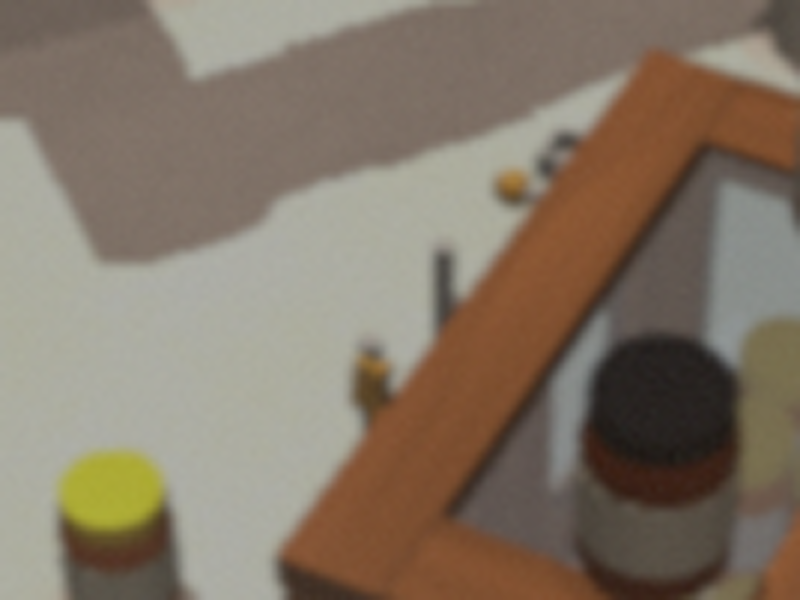

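The top crop agrees with the fit to about 1 px: case-top corners at about (376,218.6) and (263.5,251.3), knob at (291.5,256), button at (347,229). The scene crop shows the button upright and the pull and knob in the expected places. I'll start by raising the tool, turning it to the case yaw and closing the fingers.

Request:
{"op": "jog_arm", "data": {
  "increments": [
    [[0,0,-0.065,0,0,-0.0213,255],[0,0,-0.065,0,0,-0.0213,255],[0,0,-0.065,0,0,-0.0213,255],[0,0,-0.065,0,0,-0.0213,255],[0,0,-0.065,0,0,-0.0213,255],[0,0,-0.065,0,0,-0.0213,255],[0,0,-0.065,0,0,-0.0213,255],[0,0,-0.065,0,0,-0.0213,255]]
  ],
  "force": 40
}}

```text
clock: 2.3
tcp_pos: [0.1532, 0.5542, 0.3621]
orientation: [0.0, -0.134, 0.991, 0.0]
wrist_force: [0.5, 0.2, 0.7]
finger_gap: -0.0001
grip_force: 0.0
```

```bash
cat >> h.py <<'E'
CASE=np.array([0.7148,0.0059,0.2664])
def delta(P,yaw_c=0):
    """shift (units of .25 m) in current tool axes to case point P (mm), and turn about tool z for tool-y at case-y+yaw_c"""
    s=env.get_state();r=rot(s["orientation"]);p=np.array(s["tcp_pos"])
    w=case2w(CASE,np.array(P)/1000)[0]
    c=R.from_euler('z',-CASE[2]).apply(p-[CASE[0],CASE[1],0])*1000
    y=r.apply([0,1,0]);a=np.arctan2(y[1],y[0])-np.pi/2-CASE[2]
    print("clk",s["clock"],"tcp case mm",c.round(1),"yaw_c deg",np.degrees(a).round(2),"tilt",r.apply([0,0,1]).round(3),"F",np.round(s["wrist_force"],1),"gap",round(float(s["finger_gap"]),4))
    print("  shift",(r.inv().apply(w-p)/.25).round(4),"turn z",round(-(yaw_c-a)/np.pi,4))
E
python3 -c "
from h import *
delta([-131,-50,335])"
```

```text
clk 2.3 tcp case mm [-397.4  676.8  362.1] yaw_c deg 0.11 tilt [ 0.  0. -1.] F [0.5 0.2 0.7] gap -0.0001
  shift [-1.06   -2.9093  0.1076] turn z 0.0006
```

Request:
{"op": "jog_arm", "data": {
  "increments": [
    [[-0.053,-0.145,0,0,0,0,255],[-0.053,-0.145,0,0,0,0,255],[-0.053,-0.145,0,0,0,0,255],[-0.053,-0.145,0,0,0,0,255],[-0.053,-0.145,0,0,0,0,255],[-0.053,-0.145,0,0,0,0,255],[-0.053,-0.145,0,0,0,0,255],[-0.053,-0.145,0,0,0,0,255],[-0.053,-0.145,0,0,0,0,255],[-0.053,-0.145,0,0,0,0,255],[-0.053,-0.145,0,0,0,0,255],[-0.053,-0.145,0,0,0,0,255],[-0.053,-0.145,0,0,0,0,255],[-0.053,-0.145,0,0,0,0,255],[-0.053,-0.145,0,0,0,0,255],[-0.053,-0.145,0,0,0,0,255],[-0.053,-0.145,0,0,0,0,255],[-0.053,-0.145,0,0,0,0,255],[-0.053,-0.145,0,0,0,0,255],[-0.053,-0.145,0,0,0,0,255]]
  ]
}}

```text
clock: 4.3
tcp_pos: [0.6, -0.0773, 0.3613]
orientation: [0.0, -0.132, 0.991, 0.0]
wrist_force: [0.4, -0.1, -0.3]
finger_gap: -0.0004
grip_force: 0.0
```

```bash
python3 -c "
from h import *
delta([-131,-55,303])
for n in ['top','scene']:
    c=cams.read_camera(n);u=proj(c,case2w(CASE,[[-.131,-.06,.31]]))[0].astype(int)
    cv2.imwrite(f'pics/b{n}.png',cv2.resize(c['pixels'][u[1]-60:u[1]+60,u[0]-80:u[0]+80,::-1],(800,600),interpolation=2));print(u)
    print([(t,[(np.round(d['uv'],1).tolist(),round(d['conf'],2)) for d in spotter.landmark_of(t,n)[:2]]) for t in ['button_pivot','button_top','latched_pull']])
    print(proj(c,case2w(CASE,np.array([[-122,-85,291],[-122,-85,317],[-153,-30,270]])/1000)).round(1).tolist(), proj(c,[env.get_state()['tcp_pos']]).round(1))
"
```

```text
clk 4.3 tcp case mm [-132.7  -50.   361.3] yaw_c deg -0.06 tilt [ 0.  0. -1.] F [ 0.4 -0.1 -0.3] gap -0.0004
  shift [-0.0067 -0.02    0.2334] turn z -0.0003
[340 233]
[('button_pivot', []), ('button_top', []), ('latched_pull', [([441.8, 241.7], 0.7)])]
[[347.2, 229.0], [347.6, 227.6], [332.7, 244.8]] [[337.7 232.4]]
[297 218]
[('button_pivot', [([296.4, 231.4], 0.83)]), ('button_top', [([254.2, 263.2], 0.68), ([296.7, 223.3], 0.51)]), ('latched_pull', [([321.6, 193.8], 0.2)])]
[[296.0, 230.9], [295.7, 223.8], [295.5, 219.1]] [[298.5 200.1]]
```

Request:
{"op": "jog_arm", "data": {
  "increments": [
    [[0,0,0.06,0,0,0,255],[0,0,0.06,0,0,0,255],[0,0,0.06,0,0,0,255],[0,0,0.053,0,0,0,255],[0,-0.02,0,0,0,0,255],[0,-0.02,0,0,0,0,255],[0,-0.02,0,0,0,0,255],[0,-0.02,0,0,0,0,255],[0,-0.02,0,0,0,0,255],[0,-0.02,0,0,0,0,255],[0,-0.02,0,0,0,0,255],[0,-0.02,0,0,0,0,255],[0,-0.02,0,0,0,0,255],[0,-0.02,0.005,0,0,0,255],[0,-0.02,0.005,0,0,0,255],[0,0,0.006,0,0,0,255],[0,0,0.004,0,0,0,255],[0,0,0,0,0,0,255]]
  ]
}}

```text
clock: 6.5
tcp_pos: [0.6138, -0.1295, 0.2982]
orientation: [0.0, -0.132, 0.991, -0.001]
wrist_force: [-0.3, -1.1, 0.9]
finger_gap: 0.0001
grip_force: 1.0
```

```bash
python3 -c "
from h import *
delta([-153,-30,345])"
```

```text
clk 6.5 tcp case mm [-133.1 -104.1  298.2] yaw_c deg -0.08 tilt [ 0.001 -0.001 -1.   ] F [-0.3 -1.1  0.9] gap 0.0001
  shift [ 0.08    0.2959 -0.1877] turn z -0.0005
```

Request:
{"op": "jog_arm", "data": {
  "increments": [
    [[0,0,-0.06,0,0,0,255],[0,0,-0.06,0,0,0,120],[0,0,-0.068,0,0,0,120],[0.02,0.074,0,0,0,0,120],[0.02,0.074,0,0,0,0,120],[0.02,0.074,0,0,0,0,120],[0.02,0.074,0,0,0,0,120],[0,0,0,0,0,0,120]]
  ]
}}

```text
clock: 7.3
tcp_pos: [0.5741, -0.0605, 0.3458]
orientation: [0.0, -0.134, 0.991, 0.0]
wrist_force: [-0.0, 0.1, 0.8]
finger_gap: 0.0452
grip_force: 0.0
```

```bash
python3 -c "
from h import *
delta([-153,-30,245])
n='scene';c=cams.read_camera(n);u=proj(c,case2w(CASE,[[-.131,-.06,.29]]))[0].astype(int)
cv2.imwrite(f'pics/p{n}.png',cv2.resize(c['pixels'][u[1]-45:u[1]+45,u[0]-60:u[0]+60,::-1],(800,600),interpolation=2));print(u)
"
```

```text
clk 7.3 tcp case mm [-153.2  -27.   345.8] yaw_c deg 0.1 tilt [ 0.001  0.001 -1.   ] F [-0.   0.1  0.8] gap 0.0452
  shift [-3.000e-04 -1.230e-02  4.031e-01] turn z 0.0006
[297 223]
```

View pics/pscene.png

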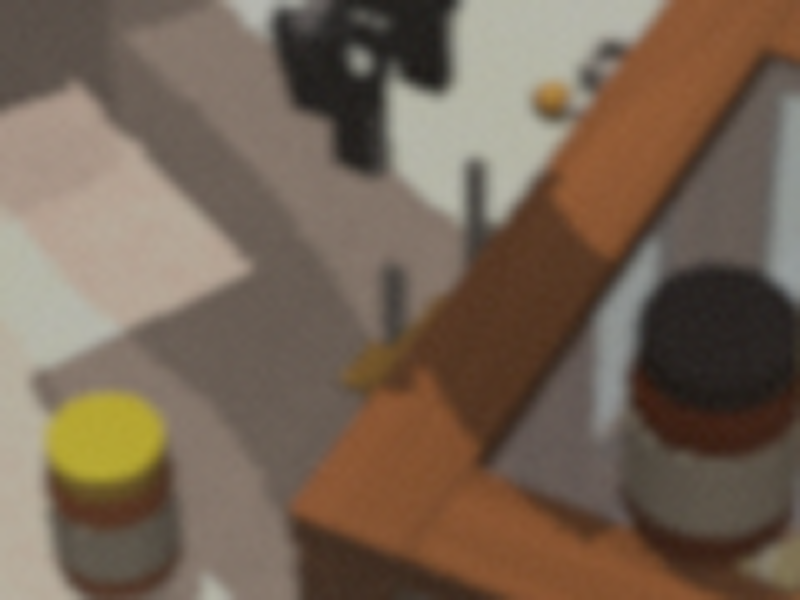

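The button now lies horizontal, running from (350,380) to (440,300) in the crop. The pull top at (393,265) agrees with the fit. I go down over it and grip.

Request:
{"op": "jog_arm", "data": {
  "increments": [
    [[0,-0.012,0.08,0,0,0,120],[0,0,0.08,0,0,0,120],[0,0,0.08,0,0,0,120],[0,0,0.08,0,0,0,120],[0,0,0.06,0,0,0,120],[0,0,0.03,0,0,0,120],[0,0,0,0,0,0,255],[0,0,0,0,0,0,255],[0,0,0,0,0,0,255],[0,0,0,0,0,0,255],[0,0,0,0,0,0,255]]
  ],
  "force": 40
}}

```text
clock: 8.45
tcp_pos: [0.5739, -0.0629, 0.2431]
orientation: [-0.001, -0.133, 0.991, 0.003]
wrist_force: [-5.5, 7.6, 1.4]
finger_gap: 0.0085
grip_force: 39.0
```

```bash
cat >>h.py <<'E'
def arc(hinge,sgn,th,n):
    """rows of tool shift/turn per step (constant) when swinging about hinge (case mm) by th with n rows"""
    s=env.get_state();r=rot(s["orientation"]);p=np.array(s["tcp_pos"])
    h=case2w(CASE,np.array(hinge)/1000)[0];d=R.from_euler('z',sgn*th/n)
    v=p-h;v[2]=0
    print("radius",np.linalg.norm(v)*1000,"row",(r.inv().apply(d.apply(v)-v)/.25).round(4),"turn",round(-sgn*th/n/np.pi,4))
E
python3 -c "
from h import *
delta([-153,-30,243])
arc([-95,-180,270],1,1.65,36)"
```

```text
clk 8.45 tcp case mm [-154.1  -29.3  243.1] yaw_c deg 0.05 tilt [-0.003  0.005 -1.   ] F [-5.5  7.6  1.4] gap 0.0085
  shift [-0.0042 -0.0029  0.0003] turn z 0.0003
radius 161.8846342459571 row [ 0.0274 -0.0114 -0.    ] turn -0.0146
```

Request:
{"op": "jog_arm", "data": {
  "increments": [
    [[0.0274,-0.0114,0,0,0,-0.0146,255],[0.0274,-0.0114,0,0,0,-0.0146,255],[0.0274,-0.0114,0,0,0,-0.0146,255],[0.0274,-0.0114,0,0,0,-0.0146,255],[0.0274,-0.0114,0,0,0,-0.0146,255],[0.0274,-0.0114,0,0,0,-0.0146,255],[0.0274,-0.0114,0,0,0,-0.0146,255],[0.0274,-0.0114,0,0,0,-0.0146,255],[0.0274,-0.0114,0,0,0,-0.0146,255],[0.0274,-0.0114,0,0,0,-0.0146,255],[0.0274,-0.0114,0,0,0,-0.0146,255],[0.0274,-0.0114,0,0,0,-0.0146,255]]
  ]
}}

```text
clock: 9.65
tcp_pos: [0.5186, -0.1333, 0.2431]
orientation: [-0.002, -0.398, 0.917, 0.003]
wrist_force: [-9.7, 6.0, 2.7]
finger_gap: 0.0085
grip_force: 39.3
```

```bash
python3 -c "
from h import *
delta([-153,-30,243],.55)
arc([-95,-180,270],1,1.1,24)"
```

```text
clk 9.65 tcp case mm [-225.9  -82.6  243.1] yaw_c deg 31.66 tilt [-0.006  0.003 -1.   ] F [-9.7  6.   2.7] gap 0.0085
  shift [-0.3587  0.0261 -0.    ] turn z 0.0008
radius 163.1662477352163 row [ 0.0275 -0.0117 -0.    ] turn -0.0146
```

Request:
{"op": "jog_arm", "data": {
  "increments": [
    [[0.0274,-0.0117,0,0,0,-0.0146,255],[0.0274,-0.0117,0,0,0,-0.0146,255],[0.0274,-0.0117,0,0,0,-0.0146,255],[0.0274,-0.0117,0,0,0,-0.0146,255],[0.0274,-0.0117,0,0,0,-0.0146,255],[0.0274,-0.0117,0,0,0,-0.0146,255],[0.0274,-0.0117,0,0,0,-0.0146,255],[0.0274,-0.0117,0,0,0,-0.0146,255],[0.0274,-0.0117,0,0,0,-0.0146,255],[0.0274,-0.0117,0,0,0,-0.0146,255],[0.0274,-0.0117,0,0,0,-0.0146,255],[0.0274,-0.0117,0,0,0,-0.0146,255],[0.0274,-0.0117,0,0,0,-0.0146,255],[0.0274,-0.0117,0,0,0,-0.0146,255],[0.0274,-0.0117,0,0,0,-0.0146,255],[0.0274,-0.0117,0,0,0,-0.0146,255],[0.0274,-0.0117,0,0,0,-0.0146,255],[0.0274,-0.0117,0,0,0,-0.0146,255],[0.0274,-0.0117,0,0,0,-0.0146,255],[0.0274,-0.0117,0,0,0,-0.0146,255]]
  ]
}}

```text
clock: 11.65
tcp_pos: [0.5323, -0.2793, 0.2431]
orientation: [0.001, 0.763, -0.647, -0.001]
wrist_force: [-5.6, -0.7, -0.0]
finger_gap: 0.0086
grip_force: 38.9
```

Request:
{"op": "jog_arm", "data": {
  "increments": [
    [[0.0274,-0.0117,0,0,0,-0.0146,255],[0.0274,-0.0117,0,0,0,-0.0146,255],[0.0274,-0.0117,0,0,0,-0.0146,255],[0.0274,-0.0117,0,0,0,-0.0146,255],[0.0274,-0.0117,0,0,0,-0.0146,255],[0,0,0,0,0,0,255]]
  ]
}}

```text
clock: 12.25
tcp_pos: [0.5568, -0.309, 0.2431]
orientation: [0.001, 0.831, -0.556, 0.0]
wrist_force: [-3.1, -1.3, -0.2]
finger_gap: 0.0085
grip_force: 39.1
```

```bash
python3 -c "
from h import *
delta([-243,-242,243],1.65)"
```

```text
clk 12.25 tcp case mm [-235.3 -262.2  243.1] yaw_c deg -262.82 tilt [-0.    -0.001 -1.   ] F [-3.1 -1.3 -0.2] gap 0.0085
  shift [-0.0839  0.0206  0.0004] turn z -1.9853
```

Request:
{"op": "jog_arm", "data": {
  "increments": [
    [[0,0,0,0,0,0,120],[0,0,0,0,0,0,120],[0,0,0,0,0,0,120],[0,0,-0.06,0,0,0,120],[0,0,-0.08,0,0,0,120],[0,0,-0.08,0,0,0,120],[0,0,-0.08,0,0,0,120],[0,0,-0.08,0,0,0,120],[0,0,-0.08,0,0,0,120]]
  ]
}}

```text
clock: 13.15
tcp_pos: [0.5568, -0.3075, 0.3588]
orientation: [-0.0, 0.831, -0.556, 0.0]
wrist_force: [0.3, -0.9, 0.2]
finger_gap: 0.0447
grip_force: 0.0
```

Request:
{"op": "jog_arm", "data": {
  "increments": [
    [[0,0,0,0,0,0.045,255],[0,0,0,0,0,0.045,255],[0,0,0,0,0,0.045,255],[0,0,0,0,0,0.045,255],[0,0,0,0,0,0.045,255],[0,0,0,0,0,0.045,255],[0,0,0,0,0,0.045,255],[0,0,0,0,0,0.045,255],[0,0,0,0,0,0.045,255],[0,0,0,0,0,0.045,255],[0,0,0,0,0,0.045,255],[0,0,0,0,0,0.045,255]]
  ]
}}

```text
clock: 14.35
tcp_pos: [0.5569, -0.3076, 0.3579]
orientation: [0.0, -0.13, 0.992, -0.0]
wrist_force: [0.1, -0.3, 0.7]
finger_gap: 0.0002
grip_force: 0.0
```

```bash
python3 -c "
from h import *
delta([-151,100,360])
for n in ['top','scene']:
    c=cams.read_camera(n)
    print([(t,[(np.round(d['uv'],1).tolist(),round(d['conf'],2)) for d in spotter.landmark_of(t,n)[:2]]) for t in ['bolt_knob','covered_pull','latched_pull']])
    print(proj(c,case2w(CASE,np.array([[-147,100,262],[-153,40,270],[-235,-262,270]])/1000)).round(1).tolist())
"
```

```text
clk 14.35 tcp case mm [-234.8 -260.8  357.9] yaw_c deg -0.35 tilt [ 0.001 -0.    -1.   ] F [ 0.1 -0.3  0.7] gap 0.0002
  shift [-0.3264  1.4454 -0.0087] turn z -0.002
[('bolt_knob', [([291.9, 256.8], 0.51), ([342.3, 295.7], 0.48)]), ('covered_pull', [([309.2, 254.7], 0.65)]), ('latched_pull', [([412.8, 245.6], 0.88), ([261.3, 241.9], 0.4)])]
[[291.7, 255.4], [310.8, 251.4], [413.0, 248.4]]
[('bolt_knob', [([315.9, 192.5], 0.36)]), ('covered_pull', [([311.2, 204.3], 0.49)]), ('latched_pull', [([220.7, 267.9], 0.96), ([401.4, 192.0], 0.63)])]
[[319.0, 192.6], [307.5, 202.9], [220.8, 268.9]]
```

Request:
{"op": "jog_arm", "data": {
  "increments": [
    [[-0.016,0.0723,0,0,0,0,255],[-0.016,0.0723,0,0,0,0,255],[-0.016,0.0723,0,0,0,0,255],[-0.016,0.0723,0,0,0,0,255],[-0.016,0.0723,0,0,0,0,255],[-0.016,0.0723,0,0,0,0,255],[-0.016,0.0723,0,0,0,0,255],[-0.016,0.0723,0,0,0,0,255],[-0.016,0.0723,0,0,0,0,255],[-0.016,0.0723,0,0,0,0,255],[-0.016,0.0723,0,0,0,0,255],[-0.016,0.0723,0,0,0,0,255],[-0.016,0.0723,0,0,0,0,255],[-0.016,0.0723,0,0,0,0,255],[-0.016,0.0723,0,0,0,0,255],[-0.016,0.0723,0,0,0,0,255],[-0.016,0.0723,0,0,0,0,255],[-0.016,0.0723,0,0,0,0,255],[-0.016,0.0723,0,0,0,0,255],[-0.016,0.0723,0,0,0,0,255]]
  ]
}}

```text
clock: 16.75
tcp_pos: [0.5385, 0.0635, 0.3576]
orientation: [0.0, -0.133, 0.991, 0.0]
wrist_force: [0.6, -0.3, -0.3]
finger_gap: -0.0
grip_force: 0.0
```

```bash
python3 -c "
from h import *
delta([-151,100,275])"
```

```text
clk 16.75 tcp case mm [-154.9  102.   357.6] yaw_c deg 0.0 tilt [ 0.  0. -1.] F [ 0.6 -0.3 -0.3] gap -0.0
  shift [-0.0156 -0.0079  0.3303] turn z 0.0
```

Now I press down through z = 251 mm, reading the force on the way.

Request:
{"op": "jog_arm", "data": {
  "increments": [
    [[-0.012,-0.008,0.08,0,0,0,255],[0,0,0.08,0,0,0,255],[0,0,0.08,0,0,0,255],[0,0,0.08,0,0,0,255],[0,0,0.02,0,0,0,255],[0,0,0.02,0,0,0,255],[0,0,0.02,0,0,0,255]]
  ]
}}

```text
clock: 17.45
tcp_pos: [0.5423, 0.0612, 0.2635]
orientation: [0.001, -0.133, 0.991, 0.0]
wrist_force: [-2.5, 1.2, 2.6]
finger_gap: -0.0003
grip_force: 1.4
```

Request:
{"op": "jog_arm", "data": {
  "increments": [
    [[0,0,0.02,0,0,0,255],[0,0,0.02,0,0,0,255],[0,0,0.01,0,0,0,255],[0,0,0,0,0,0,255]]
  ]
}}

```text
clock: 17.85
tcp_pos: [0.5425, 0.0609, 0.2498]
orientation: [0.0, -0.133, 0.991, 0.0]
wrist_force: [0.1, 0.0, 0.6]
finger_gap: 0.0002
grip_force: 0.2
```

```bash
python3 -c "
from h import *
delta([-153,40,345])"
```

```text
clk 17.85 tcp case mm [-151.8   98.4  249.8] yaw_c deg -0.02 tilt [ 0.  0. -1.] F [0.1 0.  0.6] gap 0.0002
  shift [ 0.0048 -0.2335 -0.3808] turn z -0.0001
```

Request:
{"op": "jog_arm", "data": {
  "increments": [
    [[0,0,-0.06,0,0,0,255],[0,0,-0.08,0,0,0,120],[0,0,-0.08,0,0,0,120],[0,0,-0.08,0,0,0,120],[0,0,-0.08,0,0,0,120],[0.004,-0.058,0,0,0,0,120],[0,-0.058,0,0,0,0,120],[0,-0.058,0,0,0,0,120],[0,-0.058,0,0,0,0,120],[0,0,0,0,0,0,120]]
  ]
}}

```text
clock: 18.85
tcp_pos: [0.5569, 0.0022, 0.3437]
orientation: [-0.001, -0.131, 0.991, 0.0]
wrist_force: [-0.4, 0.6, -0.4]
finger_gap: 0.0453
grip_force: 0.0
```

```bash
python3 -c "
from h import *
delta([-153,40,243])
n='scene';c=cams.read_camera(n);u=proj(c,case2w(CASE,[[-.147,.07,.27]]))[0].astype(int)
cv2.imwrite(f'pics/q{n}.png',cv2.resize(c['pixels'][u[1]-45:u[1]+45,u[0]-60:u[0]+60,::-1],(800,600),interpolation=2))
print(u-[60,45],proj(c,case2w(CASE,np.array([[-147,100,262],[-147,100,241],[-153,40,270]])/1000)).round(1).tolist())
print([(np.round(d['uv'],1).tolist(),round(d['conf'],2)) for d in spotter.landmark_of('bolt_knob',n)[:3]])
"
```

```text
clk 18.85 tcp case mm [-153.3   38.   343.7] yaw_c deg -0.19 tilt [-0.002 -0.    -1.   ] F [-0.4  0.6 -0.4] gap 0.0453
  shift [-0.0019  0.008   0.4028] turn z -0.0011
[254 151] [[319.0, 192.6], [319.0, 198.1], [307.5, 202.9]]
[([319.6, 196.2], 0.56)]
```

View pics/qscene.png

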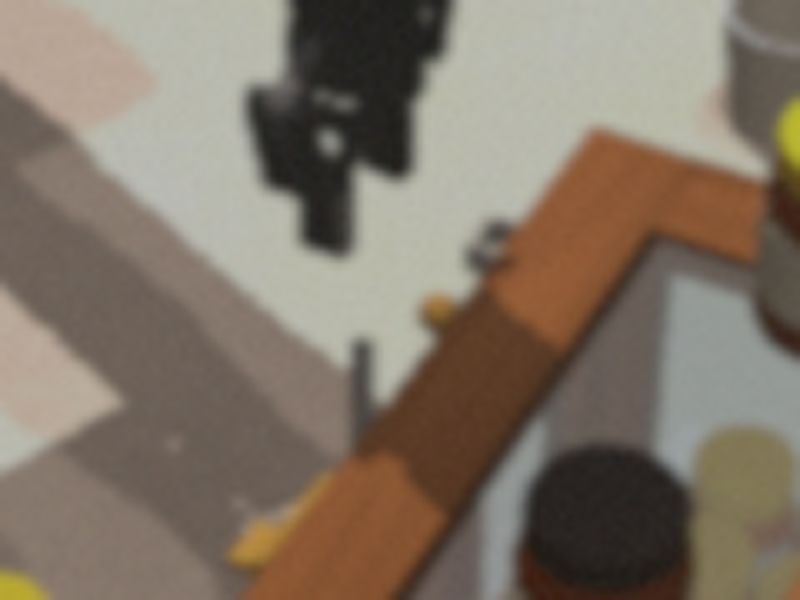

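The knob now shows at about (319.5,197.5), so the bolt is drawn by some 20 mm. The pull top at (308,202) matches the fit. I go down and grip the covered pull.

Request:
{"op": "jog_arm", "data": {
  "increments": [
    [[0,0.008,0.08,0,0,0,120],[0,0,0.08,0,0,0,120],[0,0,0.08,0,0,0,120],[0,0,0.08,0,0,0,120],[0,0,0.055,0,0,0,120],[0,0,0.025,0,0,0,120],[0,0,0,0,0,0,255],[0,0,0,0,0,0,255],[0,0,0,0,0,0,255],[0,0,0,0,0,0,255],[0,0,0,0,0,0,255]]
  ],
  "force": 40
}}

```text
clock: 20.05
tcp_pos: [0.5565, 0.0057, 0.246]
orientation: [0.001, -0.132, 0.991, -0.001]
wrist_force: [-0.5, -4.9, 3.0]
finger_gap: 0.009
grip_force: 39.2
```

```bash
python3 -c "
from h import *
delta([-153,40,243])
arc([-95,180,270],-1,1.65,36)"
```

```text
clk 20.05 tcp case mm [-152.8   41.4  246. ] yaw_c deg -0.05 tilt [ 0.002 -0.002 -1.   ] F [-0.5 -4.9  3. ] gap 0.009
  shift [ 0.001  -0.0057  0.0121] turn z -0.0003
radius 150.11287410899135 row [ 0.0252  0.0111 -0.    ] turn 0.0146
```

Request:
{"op": "jog_arm", "data": {
  "increments": [
    [[0.0252,0.0111,0,0,0,0.0146,255],[0.0252,0.0111,0,0,0,0.0146,255],[0.0252,0.0111,0,0,0,0.0146,255],[0.0252,0.0111,0,0,0,0.0146,255],[0.0252,0.0111,0,0,0,0.0146,255],[0.0252,0.0111,0,0,0,0.0146,255],[0.0252,0.0111,0,0,0,0.0146,255],[0.0252,0.0111,0,0,0,0.0146,255],[0.0252,0.0111,0,0,0,0.0146,255],[0.0252,0.0111,0,0,0,0.0146,255],[0.0252,0.0111,0,0,0,0.0146,255],[0.0252,0.0111,0,0,0,0.0146,255]]
  ]
}}

```text
clock: 21.25
tcp_pos: [0.4811, 0.0383, 0.246]
orientation: [0.001, 0.143, 0.99, -0.0]
wrist_force: [-1.0, -3.4, 3.1]
finger_gap: 0.0082
grip_force: 39.3
```

```bash
python3 -c "
from h import *
delta([-153,40,243],-.55)
arc([-95,180,270],-1,1.1,24)"
```

```text
clk 21.25 tcp case mm [-217.    92.7  246. ] yaw_c deg -31.68 tilt [ 0.002 -0.    -1.   ] F [-1.  -3.4  3.1] gap 0.0082
  shift [-0.3285 -0.0452  0.0127] turn z -0.0009
radius 149.96298454109862 row [ 0.0251  0.0112 -0.    ] turn 0.0146
```

Request:
{"op": "jog_arm", "data": {
  "increments": [
    [[0.0252,0.0112,0,0,0,0.0146,255],[0.0252,0.0112,0,0,0,0.0146,255],[0.0252,0.0112,0,0,0,0.0146,255],[0.0252,0.0112,0,0,0,0.0146,255],[0.0252,0.0112,0,0,0,0.0146,255],[0.0252,0.0112,0,0,0,0.0146,255],[0.0252,0.0112,0,0,0,0.0146,255],[0.0252,0.0112,0,0,0,0.0146,255],[0.0252,0.0112,0,0,0,0.0146,255],[0.0252,0.0112,0,0,0,0.0146,255],[0.0252,0.0112,0,0,0,0.0146,255],[0.0252,0.0112,0,0,0,0.0146,255],[0.0252,0.0112,0,0,0,0.0146,255],[0.0252,0.0112,0,0,0,0.0146,255],[0.0252,0.0112,0,0,0,0.0146,255],[0.0252,0.0112,0,0,0,0.0146,255],[0.0252,0.0112,0,0,0,0.0146,255],[0.0252,0.0112,0,0,0,0.0146,255],[0.0252,0.0112,0,0,0,0.0146,255],[0.0252,0.0112,0,0,0,0.0146,255]]
  ]
}}

```text
clock: 23.25
tcp_pos: [0.4255, 0.1601, 0.246]
orientation: [0.0, 0.566, 0.824, 0.001]
wrist_force: [0.8, -1.6, 1.7]
finger_gap: 0.0082
grip_force: 39.3
```

Request:
{"op": "jog_arm", "data": {
  "increments": [
    [[0.0252,0.0112,0,0,0,0.0146,255],[0.0252,0.0112,0,0,0,0.0146,255],[0.0252,0.0112,0,0,0,0.0146,255],[0.0252,0.0112,0,0,0,0.0146,255],[0.0252,0.0112,0,0,0,0.0146,255],[0,0,0,0,0,0,255],[0,0,0,0,0,0,120],[0,0,0,0,0,0,120],[0,0,0,0,0,0,120],[0,0,-0.06,0,0,0,120],[0,0,-0.08,0,0,0,120],[0,0,-0.08,0,0,0,120],[0,0,-0.08,0,0,0,120],[0,0,-0.08,0,0,0,120],[0,0,0,0,0,0,120],[0,0,0,0,0,0,120]]
  ]
}}

```text
clock: 24.85
tcp_pos: [0.4301, 0.1932, 0.3398]
orientation: [0.0, 0.656, 0.755, 0.0]
wrist_force: [0.6, 0.0, -0.1]
finger_gap: 0.0452
grip_force: 0.0
```

```bash
python3 -c "
from h import *
delta([-233,242,243],-1.65)
c=cams.read_camera('top');cv2.imwrite('pics/end.png',c['pixels'][:,:,::-1])
c=cams.read_camera('scene')
print([(t,[(np.round(d['uv'],1).tolist(),round(d['conf'],2)) for d in spotter.landmark_of(t,'scene')[:2]]) for t in ['covered_pull','latched_pull','honey_front']])"
```

```text
clk 24.85 tcp case mm [-225.4  255.6  339.8] yaw_c deg -97.25 tilt [ 0.  0. -1.] F [ 0.6  0.  -0.1] gap 0.0452
  shift [-0.058  -0.0236  0.3871] turn z -0.0151
[('covered_pull', [([321.1, 150.6], 0.76)]), ('latched_pull', [([222.4, 268.7], 0.62)]), ('honey_front', [([252.9, 263.6], 0.93)])]
```

View pics/end.png

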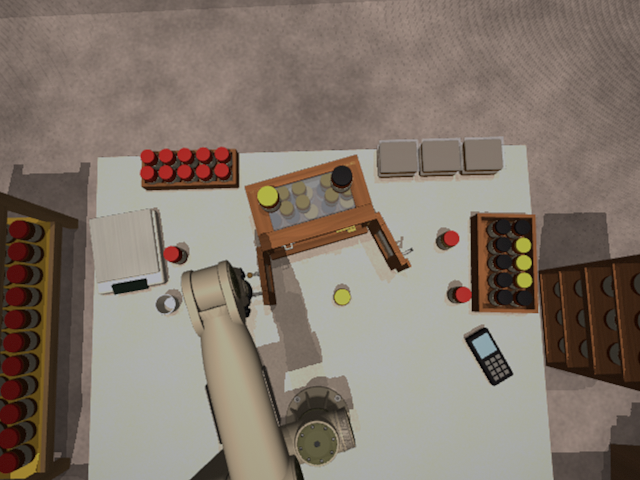

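The picture shows both doors past square: the left leaf ends at (268,303) and the right at (405,268). The jars and the cup stand in their old places, and the gripper is clear above the left door.

```bash
python3 -c "
from h import *
print(ticket.hand_in())"
```

```text
the job is handed in; nothing more can be done
None
```

Both doors of the honey case stand open, each by about 97°, with the button turned off, the bolt drawn, and the jars and cup still in place in the last camera picture; I handed the job in at about 25 s on the robot's clock, and no verdict came back.

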